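Load the light footed tray evenly

TASK

Slide the stack of marble coasters and the two upturned glasses off the wooden riser onto the light grey tray, pushing them along without picking them up: first the coasters into the middle over the tray's narrow foot, and only then one glass on each side of them, towards the two ends of the tray, everything standing flat and wholly on the tray. The tray is light, so load it without tipping it, shoving it along or knocking a glass over, and leave the mug, the candle and the remote control where they are.

Things in the scene. Friction and masses are not known exactly. Their poses are not given: they have to be found in the camera images.
- riser: Fixed low dark-brown wooden desk riser, 360 (x) x 260 (y) x 40 mm high, flat top without rim; origin at the centre of its underside, z up. Its front edge at its own y = -130 mm faces the tray's open side across a gap of 4 to 13 mm; the tray's deck is 2 mm lower. Its yaw in the world is within about 0.15 rad.
- tray: Loose grey plastic tray, about 0.25 kg, deck 302 (x) x 160 (y) mm, its top at z = 38 mm; origin at the centre of the underside of its foot, 70 (x) x 140 (y) mm. Rims 6 mm thick rise 10 mm over the deck at both ends (inner faces x = +-145 mm) and at y = -80 mm (inner face -74); the side at y = +80 mm is open. Parallel to the riser and centred on it within 0.02 rad and 8 mm.
- coasters: Stack of four round grey-white marble coasters with thin cork between, one rigid piece of 92 mm diameter, 40 mm high, about 0.5 kg; origin at the centre of its underside, z up. The stack and the two glasses start in any order on three spots of the riser, in its frame near (-112, 50), (112, 50) and (0, -40) mm, each varied by up to 25 mm. It belongs in the middle of the tray (tray x = 0, y = 0).
- glass_a: Clear drinking glass standing upside down, 88 mm high, 80 mm across at its open mouth (on the surface), narrowing to 70 mm at the closed base on top, about 0.2 kg; origin at the centre of the closed base, which is its top, 88 mm above the surface it stands on; its z axis points down. Starts on the riser.
- glass_b: A second glass, the same in every way as glass_a; either glass may go on either side.
- candle: Tea light in a round cup, 38 mm diameter, 15 mm high, origin at the centre of its underside; a bystander that stands near the middle of the riser's back edge.
- mug: Pale green mug standing upside down, 95 mm diameter, 113 mm high, with a handle reaching 63 mm from the origin, which is on its underside; a bystander on the desk beyond the tray's closed side.
- remote: Black remote control, 163 (x) x 48 (y) x 19 mm, origin at the centre of its underside; a bystander on the desk behind the riser's back edge.
- tray_end (a point): Point on the tray's deck at tray x = +95, y = 0 mm: a good place for one glass; the other's is at x = -95. A glass alone out there, or the coasters more than about 45 mm off the middle in x, tips the tray over its narrow foot; with the coasters in the middle it carries a glass at one end safely.
Things that resemble listed ones, but are neither listed nor needed, are in the scene too. Of the things that look like the coasters, the larger one is meant. Leave any blue look-alike of the glass_b alone.

How it is judged:
By the outcome, as a careful person would: the job done as asked, in the order asked, and still so for the second after the job is handed in, with the robot touching nothing.
It also fails if it takes over 70 s, if anything falls off the work surface, if the arm or the gripper's body presses on something with over 40 N, if the wrist force passes 120 N, or if a joint passes its speed limit or range.

ROBOT

A 7-joint arm with a two-finger parallel gripper is mounted at the origin on a cart in front of the work surface, level with it; the furniture and walls round the work are solid. World frame = base frame: x ahead of the robot, y to its left, z up, the work surface at z = 0. Lengths are in m, angles in degrees, forces in N, time in s.
With the tool pointing down it reaches from about 0.425 to 0.875 m from the base axis. Payload 8.4 kg.
Tool frame: the origin (TCP) lies between the finger pads; the fingertips stand 19 mm ahead of it and the grasp point (between the pads) is the TCP; z points along the fingers, y is the line along which they close (so a half turn about z gives the same grasp; the last joint's range is limited). The gripper opens to 85 mm and grips with 20 to 120 N. Pads are 22 mm wide; open, the fingers measure 114 mm over their backs; the gripper's body (76 mm by 85 mm) begins 54 mm behind the grasp point. The pads swing forward as they close: fully open they stand 13 mm farther back than shut.
Start: joints at [65.077, 19.091, 2.286, 83.961, -0.768, 76.965, -3.352], TCP at [0.214, -0.614, 0.22] pointing down, gripper open.
Joint ranges: [-147.57, 147.57], [-21.85, 119.76], [-74.77, 79.35], [14.55, 137.4], [-85.83, 265.84], [4.83, 119.75], [-152.11, 152.11]. Speed limits (degrees/s): [127.2, 127.2, 159.86, 159.86, 180, 180, 180].

INTERFACE

Orientations are given as a 3x3 rotation matrix whose columns are the frame's x, y, z axes.
In Python, from cell import * gives the robot as it stands.
- The arm moves only by the tool step_arm, never from a script. Its argument "increments" is a list of rows, each a list of 5 numbers: the opening, from 0 (shut) to 1 (fully open), then the shift along the tool's x, y, z in m, then the turn about the tool's z in degrees. In form: [[claw, x, y, z, spin], ...]. A call has 1 to 5 rows; each row is the pose to reach, as a shift and turn from the pose commanded when the call began, along the tool's axes at that moment; what a row does not reach only later rows make up. A row lasts 1/8 s, in which the tool goes at most 62.5 mm and 10.7 degrees, less where a joint would pass 70% of its speed; a pose out of reach is approached as far as the arm can. A call with a gripper value outside its range is refused whole. The fingers move at their own pace and stop on an object; the grip force is fixed at half the most. Time passes only in rows, so rows that repeat a pose let the fingers close. It gives the time, the measured TCP pose, the force, the opening and the grip force at its end, in the units of the state.
- observe(): the state, without advancing time (a new reading comes with each control period).
- read_camera(name): name is "side" or "top"; returns the picture (384x512x3 uint8, red, green, blue); there is no depth.
- camera_info(name): a dict with "fx", "fy", "cx", "cy" (pixels), "rvec" (rotation vector, rad) and "tvec" (3), from world to camera coordinates, as OpenCV has them. Camera axes: x right, y down, z forward; pixel columns grow to the right and rows downward; lengths in m; the calibration is good to about 2 mm. A picture is of the moment at which its call begins. camera_info takes no time and is no camera call.
- sign_off(): hands the job in; it is judged then, once.
The state is a dict: "clock": time; "joint_pos": joint angles; "joint_velocities": joint speeds; "tau": joint torques, N m; "position": TCP position; "tool_rot": TCP orientation; "wrist_force": force on the tool from outside, world axes, zero at the start; "ft_torque": the same for the moment, N m; "width": opening from 0.0 (shut) to 1.0 (fully open); "gripper_force": force on a finger pad.
Only numpy, scipy, OpenCV 4.12 (cv2) and the standard library are available. Lean on these libraries where they do the work, as an engineer would, in place of code of your own. Each camera call takes 0.05 s, during which the arm holds its last target. There are 200 camera calls.

## Working session

There is one attempt and no reset: what is moved stays moved. The work goes in short steps, Python scripts to look and compute and a tool call to move; the robot and the scene stay as the last step left them, time stands still between calls to the robot, and variables do not carry over. Pictures are saved under pics/ and viewed, at most 10 in all, crops included, and the job is handed in when it is done.

Besides the shell and the picture viewer there is one more tool, called after "Emit:" as name(argument=value, ...), one argument or row to a line, values as JSON. step_arm: Moves the arm, as the interface text tells. Its arguments: {"type":"object","properties":{"increments":{"type":"array"}},"required":["increments"]}

```bash
ls; mkdir -p pics
python3 - <<'E'
from cell import *
import cv2
for n in("top","side"):
    im=read_camera(n)[:,:,::-1]
    cv2.imwrite(f"pics/{n}0.png",cv2.resize(im,(800,600),interpolation=cv2.INTER_CUBIC))
    cv2.imwrite(f"{n}0raw.png",im)
    print(camera_info(n))
s=observe();print(s['clock'],s['position'],s['tool_rot'],s['width'])
E
```

```text
pics
{'fx': 365.51574020606904, 'fy': 365.51574020606904, 'cx': 256.86854038676796, 'cy': 191.53267460830753, 'rvec': array([ 2.1645679 , -2.20266521,  0.13611547]), 'tvec': array([-0.0856543 ,  0.51945646,  1.00735032])}
{'fx': 378.77752704079967, 'fy': 378.77752704079967, 'cx': 262.44753105270627, 'cy': 188.86154805941098, 'rvec': array([ 0.49506822, -2.38889762,  1.59081963]), 'tvec': array([0.4519531 , 0.2011503 , 0.78047054])}
0.1 [ 0.21403002 -0.61328861  0.2190129 ] [[ 9.44133424e-01  3.29562916e-01 -6.01317054e-04]
 [ 3.29563442e-01 -9.44132461e-01  1.35451946e-03]
 [-1.21323566e-04 -1.47701922e-03 -9.99998902e-01]] 0.9994584113799686
```

View pics/top0.png

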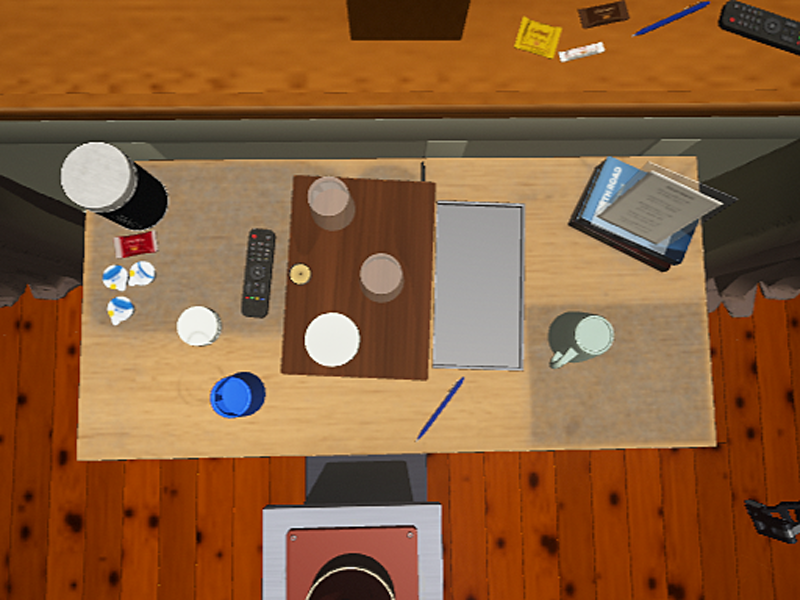

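View pics/side0.png

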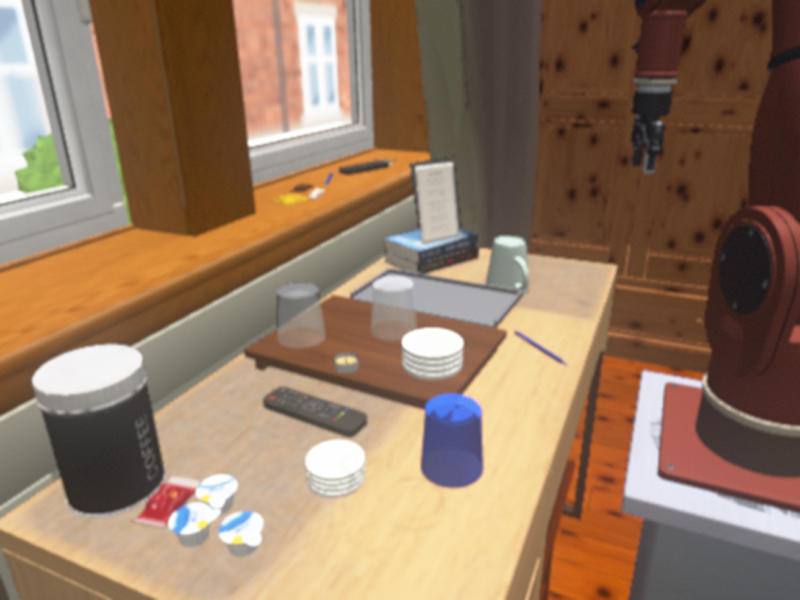

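The top view shows the riser (corners ~293,176 / 436,182 / 427,380 / 281,373), with the tray to its right (-y). The coasters' top is near (332,340), the glass tops near (329,196) and (381,274), the candle at (300,274) and the mug at (595,335). The small white stack and the blue glass are the decoys. The side view agrees.

```bash
cat > h.py <<'E'
import numpy as np,cv2
from cell import *
def ray(n,u,v,z):
    c=camera_info(n);R=cv2.Rodrigues(c['rvec'])[0];t=c['tvec']
    d=R.T@np.array([(u-c['cx'])/c['fx'],(v-c['cy'])/c['fy'],1]);o=-R.T@t
    return (o+d*(z-o[2])/d[2])[:2]
def pix(n,p):
    c=camera_info(n);K=np.array([[c['fx'],0,c['cx']],[0,c['fy'],c['cy']],[0,0,1]])
    return cv2.projectPoints(np.array(p,float).reshape(-1,1,3),c['rvec'],c['tvec'],K,None)[0].reshape(-1,2)
E
python3 - <<'E'
from h import *
im=cv2.imread("top0raw.png")[95:255,165:345]   # 180x160
cv2.imwrite("pics/crop1.png",cv2.resize(im,(675,600),interpolation=cv2.INTER_CUBIC))
s=1.5625
for k,u,v,z in [("r1",293,176,.04),("r2",436,182,.04),("r3",427,380,.04),("r4",281,373,.04),("t2",523,205,.048),("t3",522,369,.048),("coast",332,340,.08),("ga",329,196,.128),("gb",381,274,.128),("candle",300,274,.055)]:
    print(k,ray("top",u/s,v/s,z).round(3))
E
```

```text
r1 [0.745 0.098]
r2 [ 0.731 -0.162]
r3 [ 0.373 -0.137]
r4 [0.39  0.119]
t2 [ 0.684 -0.318]
t3 [ 0.389 -0.304]
coast [0.445 0.026]
ga [0.682 0.025]
gb [ 0.55  -0.059]
candle [0.563 0.084]
```

View pics/crop1.png

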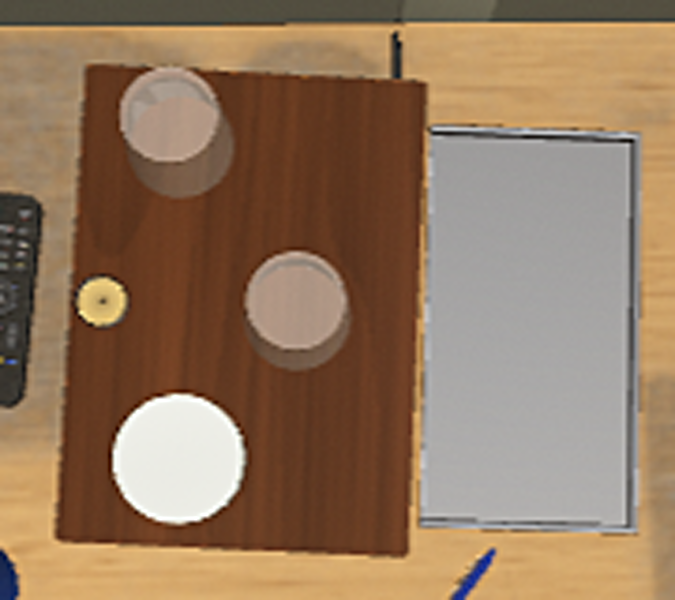

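The crop gives the riser corners (88,65), (427,82), (408,555), (58,541) and the tray corners (430,127), (639,132), (637,533), (420,526). The coasters are at (179,458) and the glass tops at (170,115) and (297,300).

```bash
cat >> h.py <<'E'
# frames found from the first picture
def fit(model,obs):
    m,o=np.array(model),np.array(obs);mc,oc=m.mean(0),o.mean(0)
    a,b=m-mc,o-oc;th=np.arctan2((a[:,0]*b[:,1]-a[:,1]*b[:,0]).sum(),(a*b).sum())
    R=np.array([[np.cos(th),-np.sin(th)],[np.sin(th),np.cos(th)]])
    t=oc-R@mc;return th,t,R,(m@R.T+t-o)
E
python3 - <<'E'
from h import *
C=lambda u,v,z: ray("top",165+(u+.5)/3.75-.5,95+(v+.5)/3.75-.5,z)
rp=[C(88,65,.04),C(427,82,.04),C(408,555,.04),C(58,541,.04)]
th,t,R,e=fit([(.18,.13),(.18,-.13),(-.18,-.13),(-.18,.13)],rp);print("riser",np.degrees(th),t,(e*1e3).round(1).tolist())
tp=[C(430,127,.048),C(639,132,.048),C(637,533,.048),C(420,526,.048)]
tt,t2,R2,e2=fit([(.151,.08),(.151,-.08),(-.151,-.08),(-.151,.08)],tp);print("tray",np.degrees(tt),t2,(e2*1e3).round(1).tolist())
print("tray in riser",R.T@(t2-t))
for k,u,v,z in [("coast",179,458,.08),("ga",170,115,.128),("gb",297,300,.128),("candle",102,301,.055)]:
    p=C(u,v,z);print(k,p.round(4),(R.T@(p-t)*1e3).round(1))
for x in(-.095,0,.095):print("tray pt",x,R2@[x,0]+t2)
s=observe();print("tool x yaw",np.degrees(np.arctan2(s['tool_rot'][1,0],s['tool_rot'][0,0])))
E
```

```text
riser -3.5480057782987044 [ 0.56028903 -0.02053175] [[1.3, 1.4], [1.2, -1.3], [-1.7, -1.8], [-0.8, 1.7]]
tray -2.649957136262799 [ 0.54100812 -0.23278851] [[2.0, 0.9], [0.3, -0.8], [-0.8, -0.3], [-1.6, 0.2]]
tray in riser [-0.00610848 -0.21304313]
coast [0.4472 0.0262] [-115.7   39.7]
ga [0.6821 0.0263] [118.7  54.2]
gb [ 0.5519 -0.0594] [ -5.9 -39.3]
candle [0.564  0.0841] [ -2.8 104.7]
tray pt -0.095 [ 0.44610971 -0.22839629]
tray pt 0 [ 0.54100812 -0.23278851]
tray pt 0.095 [ 0.63590653 -0.23718074]
tool x yaw 19.242280483399316
```

```bash
cat >> h.py <<'E'
TH=np.radians(-3.4);RR=np.array([[np.cos(TH),-np.sin(TH)],[np.sin(TH),np.cos(TH)]]);RT=np.array([.5603,-.0205])
def now():
    s=observe();p=np.array(s['position']);T=np.array(s['tool_rot'])
    print("t",round(s['clock'],2),"riser mm",(RR.T@(p[:2]-RT)*1e3).round(1),"z",(p[2]*1e3).round(1),"yaw rel",np.degrees(np.arctan2(T[1,0],T[0,0])-TH).round(2),"w",round(s['width'],3),"F",np.round(s['wrist_force'],1))
    return p,T
def go(xr,yr,z,yaw):
    p,T=now();w=np.r_[RR@np.array([xr,yr])/1e3+RT,z/1e3]
    print("shift mm",(T.T@(w-p)*1e3).round(1),"spin",-(yaw-np.degrees(np.arctan2(T[1,0],T[0,0])-TH)))
E
python3 -c "
from h import *
go(-65,-21,160,-17)"
```

```text
t 0.1 riser mm [-310.5 -612.3] z 219.0 yaw rel 22.64 w 0.999 F [0.7 0.3 1. ]
shift mm [ 454.2 -451.1   59.6] spin 39.64228048339932
```

Emit:
step_arm(
  increments=[
    [0.6,0.04,-0.04,0,0],
    [0.6,0.08,-0.08,0,0],
    [0.6,0.12,-0.12,0,0],
    [0.6,0.16,-0.16,0,0],
    [0.6,0.2,-0.2,0,0],
  ],
)

```text
clock: 0.72
position: [0.3376, -0.357, 0.2196]
tool_rot: [[0.944, 0.33, -0.0], [0.33, -0.944, 0.0], [-0.0, -0.0, -1.0]]
wrist_force: [0.6, -0.4, -0.3]
width: 0.597
gripper_force: 0.0
```

Emit:
step_arm(
  increments=[
    [0.6,0.04,-0.04,0,0],
    [0.6,0.08,-0.08,0,0],
    [0.6,0.12,-0.12,0,0],
    [0.6,0.16,-0.16,0,0],
    [0.6,0.2,-0.2,0,0],
  ],
)

```text
clock: 1.35
position: [0.4604, -0.1025, 0.2198]
tool_rot: [[0.944, 0.329, 0.0], [0.329, -0.944, -0.0], [-0.0, 0.0, -1.0]]
wrist_force: [1.5, -0.6, -0.0]
width: 0.6
gripper_force: 0.0
```

Emit:
step_arm(
  increments=[
    [0.6,0.027,-0.025,0.03,10],
    [0.6,0.054,-0.051,0.06,20],
    [0.6,0.054,-0.051,0.06,30],
    [0.6,0.054,-0.051,0.06,39.6],
    [0.6,0.054,-0.051,0.06,39.6],
  ],
)

```text
clock: 1.98
position: [0.494, -0.0382, 0.1595]
tool_rot: [[0.938, -0.347, -0.001], [-0.347, -0.938, 0.0], [-0.001, 0.0, -1.0]]
wrist_force: [0.9, -0.4, 0.1]
width: 0.601
gripper_force: 0.0
```

```bash
python3 -c "
from h import *
go(-65,-21,83,-17)"
```

```text
t 1.98 riser mm [-65.2 -21.6] z 159.5 yaw rel -16.89 w 0.601 F [ 0.9 -0.4  0.1]
shift mm [ 0.  -0.6 76.5] spin 0.10643088507235987
```

Emit:
step_arm(
  increments=[
    [0.6,0,-0.001,0.04,0],
    [0.6,0,-0.001,0.077,0],
    [0.6,0.01,-0.001,0.077,0],
    [0.6,0.02,-0.001,0.077,0],
    [0.6,0.03,-0.001,0.077,0],
  ],
)

```text
clock: 2.6
position: [0.5245, -0.0482, 0.0845]
tool_rot: [[0.938, -0.348, 0.002], [-0.348, -0.938, -0.0], [0.002, -0.001, -1.0]]
wrist_force: [-1.3, 0.2, 0.7]
width: 0.601
gripper_force: 1.2
```

Run:
```python
from h import *
now()
im=read_camera("side")[:,:,::-1]
im=im[140:290,150:350]
cv2.imwrite("pics/s1.png",cv2.resize(im,(800,600),interpolation=cv2.INTER_CUBIC))
```

```text
t 2.6 riser mm [-34.1 -29.8] z 84.5 yaw rel -16.94 w 0.601 F [-1.3  0.2  0.7]
```

View pics/s1.png

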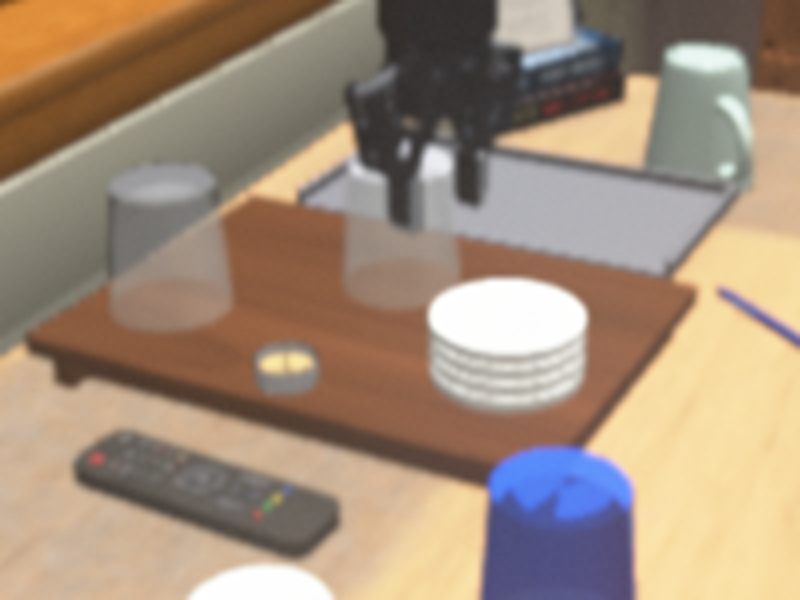

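The fingers straddle the middle glass at (400,200), and it is upright. Now I'll push it aside.

Emit:
step_arm(
  increments=[
    [0.6,0.012,0,0,0],
    [0.6,0.024,0,0,0],
    [0.6,0.036,0,0,0],
    [0.6,0.048,0,0,0],
    [0.6,0.06,0,0,0],
  ],
)

```text
clock: 3.28
position: [0.5797, -0.0689, 0.0828]
tool_rot: [[0.938, -0.348, -0.0], [-0.348, -0.938, 0.0], [-0.0, -0.0, -1.0]]
wrist_force: [-3.5, 1.6, 2.9]
width: 0.601
gripper_force: 1.8
```

Emit:
step_arm(
  increments=[
    [0.6,0.012,0,0,0],
    [0.6,0.024,0,0,0],
    [0.6,0.034,0,0,0],
    [0.6,0.04,0,0,0],
    [0.6,0.04,0,0,0],
  ],
)

```text
clock: 3.9
position: [0.6168, -0.0827, 0.0826]
tool_rot: [[0.937, -0.348, 0.0], [-0.348, -0.937, 0.0], [0.0, -0.0, -1.0]]
wrist_force: [0.3, -0.2, -0.6]
width: 0.6
gripper_force: 0.0
```

Emit:
step_arm(
  increments=[
    [0.6,-0.03,0,0,0],
    [0.6,-0.045,0,0,0],
    [0.6,-0.06,0,-0.04,0],
    [0.6,-0.08,0,-0.09,0],
    [0.6,-0.12,0,-0.09,0],
  ],
)

```text
clock: 4.53
position: [0.5062, -0.0407, 0.1768]
tool_rot: [[0.937, -0.348, 0.007], [-0.348, -0.937, -0.001], [0.007, -0.002, -1.0]]
wrist_force: [-0.3, 0.5, -1.2]
width: 0.603
gripper_force: 0.0
```

Run:
```python
from h import *
go(-112,105,170,90)
im=read_camera("top")[:,:,::-1]
im=im[95:255,165:345]
cv2.imwrite("pics/t2.png",cv2.resize(im,(675,600),interpolation=cv2.INTER_CUBIC))
```

```text
t 4.53 riser mm [-52.8 -23.4] z 176.8 yaw rel -16.98 w 0.603 F [-0.3  0.5 -1.2]
shift mm [ -94.2 -105.5    6.3] spin -106.9835881864463
```

View pics/t2.png

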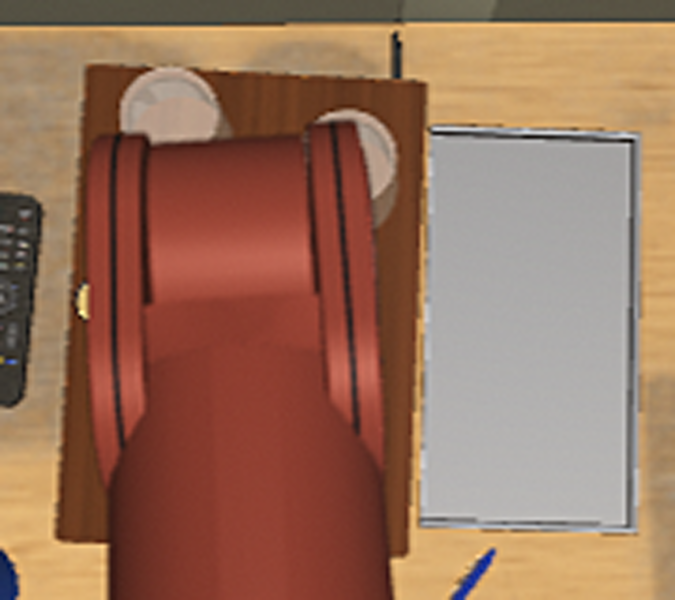

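Glass b now stands near crop (346,160), about riser (97,-70), upright. The corridor for the coasters is clear.

Emit:
step_arm(
  increments=[
    [0.95,-0.02,-0.02,0,-10.5],
    [0.95,-0.04,-0.04,0,-21],
    [0.95,-0.06,-0.06,0,-31.5],
    [0.95,-0.08,-0.08,0,-42],
    [0.95,-0.096,-0.098,0.006,-52.5],
  ],
)

```text
clock: 5.2
position: [0.4478, 0.0853, 0.1671]
tool_rot: [[0.843, 0.537, 0.001], [0.537, -0.843, -0.001], [0.001, 0.001, -1.0]]
wrist_force: [0.3, -0.5, -0.6]
width: 0.949
gripper_force: 0.0
```

Emit:
step_arm(
  increments=[
    [0.95,0,0,0,-10.5],
    [0.95,0,0,0,-21],
    [0.95,0,0,0,-31.5],
    [0.95,0,0,0,-42],
    [0.95,0,0,0,-52.5],
  ],
)

```text
clock: 5.82
position: [0.448, 0.0843, 0.1668]
tool_rot: [[0.087, 0.996, 0.0], [0.996, -0.087, -0.0], [-0.0, 0.0, -1.0]]
wrist_force: [-0.2, 0.1, -0.9]
width: 0.95
gripper_force: 0.0
```

```bash
python3 -c "
from h import *
go(-116,100,65,90)"
```

```text
t 5.83 riser mm [-118.3   98. ] z 166.8 yaw rel 88.39 w 0.95 F [-0.2  0.1 -0.9]
shift mm [  2.1   2.2 101.8] spin -1.609067135540883
```

Emit:
step_arm(
  increments=[
    [0.95,0.006,0.002,0.04,-1.6],
    [0.95,0.006,0.002,0.08,-1.6],
    [0.95,0.006,0.002,0.102,-1.6],
    [0.95,0.006,0.002,0.102,-1.6],
    [0.95,-0.006,0.002,0.102,-1.6],
  ],
)

```text
clock: 6.45
position: [0.4501, 0.0788, 0.0659]
tool_rot: [[0.064, 0.998, 0.001], [0.998, -0.064, 0.001], [0.001, 0.001, -1.0]]
wrist_force: [-0.7, -0.6, 0.3]
width: 0.946
gripper_force: 0.0
```

Emit:
step_arm(
  increments=[
    [0.95,-0.01,0,0,0],
    [0.95,-0.02,0,0,0],
    [0.95,-0.03,0,0,0],
    [0.95,-0.03,0,0,0],
    [0.95,-0.03,0,0,0],
  ],
)

```text
clock: 7.08
position: [0.4476, 0.0486, 0.0649]
tool_rot: [[0.066, 0.998, 0.0], [0.998, -0.066, 0.0], [0.0, 0.0, -1.0]]
wrist_force: [-0.6, 0.6, -0.1]
width: 0.949
gripper_force: 0.0
```

Run:
```python
from h import *
now()
im=read_camera("side")[:,:,::-1]
im=im[140:290,150:350]
cv2.imwrite("pics/s2.png",cv2.resize(im,(800,600),interpolation=cv2.INTER_CUBIC))
```

```text
t 7.08 riser mm [-116.6   62.3] z 64.9 yaw rel 89.64 w 0.949 F [-0.6  0.6 -0.1]
```

View pics/s2.png

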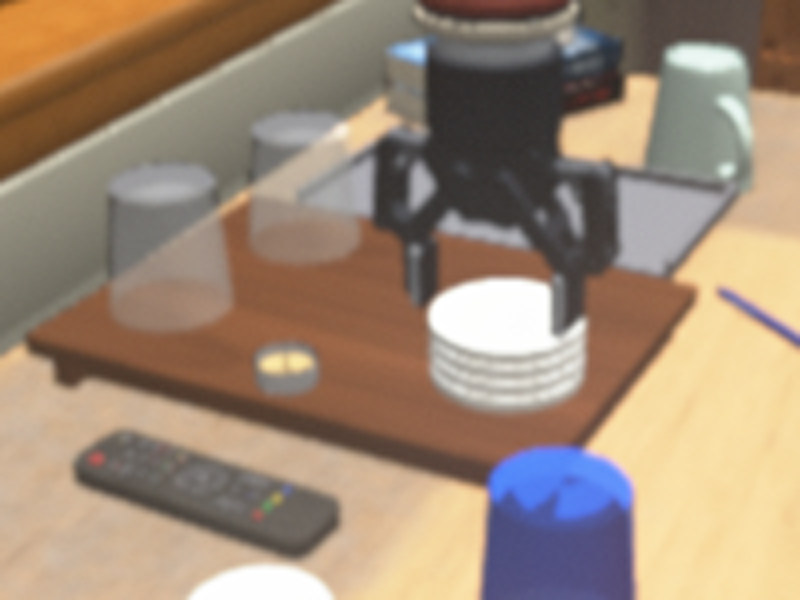

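Run:
```python
from h import *
for xr in(-116.6-47,-116.6+47):
  for yr in (51,62,73):
    for z in(.05,.06,.07,.085,):
        w=np.r_[RR@np.array([xr,yr])/1e3+RT,z];print(xr,yr,z,((pix("side",w)[0]-[150,140])*4).round())
```

```text
-163.6 51 0.05 [569. 384.]
-163.6 51 0.06 [570. 368.]
-163.6 51 0.07 [570. 353.]
-163.6 51 0.085 [571. 330.]
-163.6 62 0.05 [562. 392.]
-163.6 62 0.06 [562. 377.]
-163.6 62 0.07 [563. 361.]
-163.6 62 0.085 [563. 338.]
-163.6 73 0.05 [554. 401.]
-163.6 73 0.06 [555. 386.]
-163.6 73 0.07 [555. 370.]
-163.6 73 0.085 [556. 346.]
-69.6 51 0.05 [425. 349.]
-69.6 51 0.06 [425. 334.]
-69.6 51 0.07 [425. 319.]
-69.6 51 0.085 [425. 297.]
-69.6 62 0.05 [417. 357.]
-69.6 62 0.06 [417. 342.]
-69.6 62 0.07 [416. 327.]
-69.6 62 0.085 [416. 304.]
-69.6 73 0.05 [408. 365.]
-69.6 73 0.06 [408. 350.]
-69.6 73 0.07 [408. 335.]
-69.6 73 0.085 [407. 312.]
```

Run:
```python
from h import *
for n,(x,y,z) in dict(candle=(-2.8,104.7,.055),coast=(-115.7,39.7,.08),ga=(118.7,54.2,.128),gb=(97,-70,.128),tcp=(-116.6,62.3,.065),rcorner=(-180,-130,.04),rc2=(180,130,.04)).items():
    w=np.r_[RR@np.array([x,y])/1e3+RT,z];print(n,((pix("side",w)[0]-[150,140])*4+1.5).round())
im=read_camera("side")[:,:,::-1][165:230,235:315]
cv2.imwrite("pics/s3.png",cv2.resize(im,(720,585),interpolation=cv2.INTER_CUBIC))
now()
```

```text
candle [285. 357.]
coast [505. 314.]
ga [161. 180.]
gb [295. 125.]
tcp [489. 353.]
rcorner [697. 284.]
rc2 [ 19. 333.]
t 7.17 riser mm [-116.7   62.5] z 64.8 yaw rel 89.67 w 0.952 F [ 0.5  1.  -0. ]
```

View pics/s3.png

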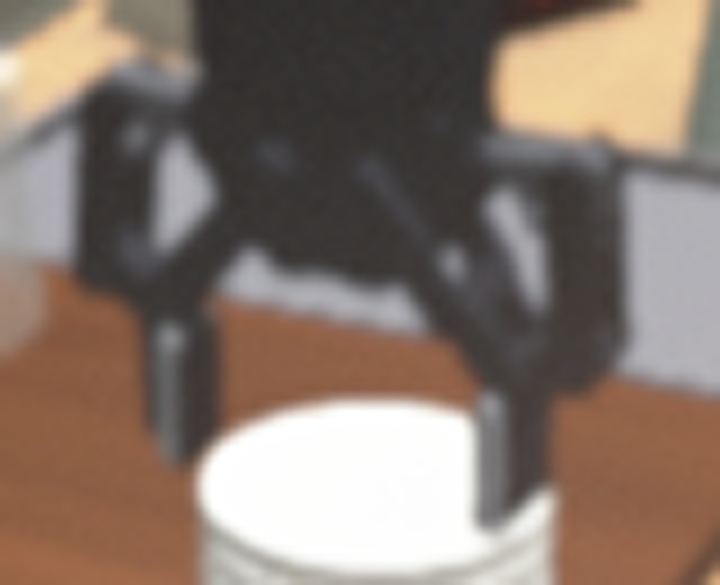

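The tips, at crop (175,460) and (490,525), hover just over the coasters' rim. They are higher than the nominal geometry says, so I'll back off, lower and look again.

Emit:
step_arm(
  increments=[
    [0.95,0.015,0,0,0],
    [0.95,0.035,0,0,0],
    [0.95,0.042,0,0.005,0],
    [0.95,0.042,0,0.01,0],
    [0.95,0.042,0,0.012,0],
  ],
)

```text
clock: 7.8
position: [0.4499, 0.0896, 0.0522]
tool_rot: [[0.066, 0.998, -0.001], [0.998, -0.066, -0.0], [-0.0, -0.001, -1.0]]
wrist_force: [0.5, 0.4, 0.2]
width: 0.947
gripper_force: 0.0
```

Run:
```python
from h import *
def P(x,y,z):
    w=np.r_[RR@np.array([x,y])/1e3+RT,z];return ((pix("side",w)[0]-[150,140])*4+1.5).round()
# claw .6 picture: TCP (-34.1,-29.8), yaw -17
a=np.radians(-17)
for s in(1,-1):
    for z in(.065,.075,.085,.095):print(s,z,P(-34.1+s*32*np.sin(a),-29.8-s*32*np.cos(a),z))
now()
im=read_camera("side")[:,:,::-1][165:230,235:315]
cv2.imwrite("pics/s4.png",cv2.resize(im,(720,585),interpolation=cv2.INTER_CUBIC))
for x in(-163.6,-69.6):
    for z in(.04,.05,.06,.07,.08):print(x,z,(( (P(x,104,z)-1.5)/4+[150,140]-[235,165])*9).round())
```

```text
1 0.065 [470. 251.]
1 0.075 [470. 237.]
1 0.085 [470. 223.]
1 0.095 [470. 209.]
-1 0.065 [401. 281.]
-1 0.075 [401. 267.]
-1 0.085 [401. 253.]
-1 0.095 [400. 238.]
t 7.8 riser mm [-116.8  103.3] z 52.2 yaw rel 89.61 w 0.947 F [0.5 0.4 0.2]
-163.6 0.04 [431. 771.]
-163.6 0.05 [431. 735.]
-163.6 0.06 [433. 701.]
-163.6 0.07 [433. 665.]
-163.6 0.08 [433. 627.]
-69.6 0.04 [ 96. 683.]
-69.6 0.05 [ 96. 649.]
-69.6 0.06 [ 93. 615.]
-69.6 0.07 [ 93. 579.]
-69.6 0.08 [ 93. 546.]
```

View pics/s4.png

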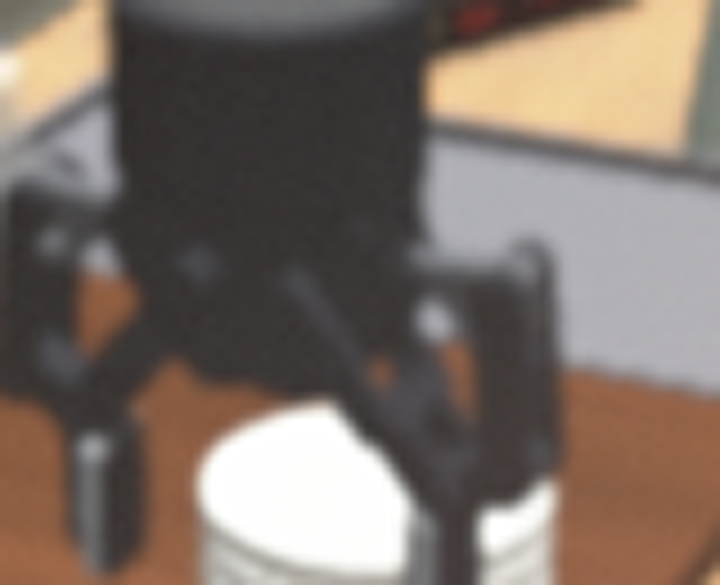

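The tips are about 20 mm above the reported TCP: left tip (105,570) is at z≈0.074. I'll lower another 20 mm in small steps.

Emit:
step_arm(
  increments=[
    [0.95,0,0,0.004,0],
    [0.95,0,0,0.008,0],
    [0.95,0,0,0.012,0],
    [0.95,0,0,0.012,0],
  ],
)

```text
clock: 8.35
position: [0.45, 0.0902, 0.0405]
tool_rot: [[0.066, 0.998, -0.001], [0.998, -0.066, 0.0], [-0.0, -0.001, -1.0]]
wrist_force: [0.1, -0.5, 0.7]
width: 0.949
gripper_force: 0.0
```

Emit:
step_arm(
  increments=[
    [0.95,0,0,0.004,0],
    [0.95,0,0,0.006,0],
    [0.95,0,0,0.006,0],
  ],
)

```text
clock: 8.72
position: [0.4501, 0.0903, 0.0347]
tool_rot: [[0.066, 0.998, -0.0], [0.998, -0.066, 0.0], [0.0, -0.0, -1.0]]
wrist_force: [0.1, 0.4, 0.5]
width: 0.95
gripper_force: 0.0
```

Emit:
step_arm(
  increments=[
    [0.95,-0.01,0,0,0],
    [0.95,-0.02,0,0,0],
    [0.95,-0.03,0,0,0],
    [0.95,-0.035,0,0,0],
    [0.95,-0.04,0,0,0],
  ],
)

```text
clock: 9.35
position: [0.4477, 0.0504, 0.0349]
tool_rot: [[0.066, 0.998, 0.0], [0.998, -0.066, 0.0], [0.0, 0.0, -1.0]]
wrist_force: [0.6, 2.3, 0.8]
width: 0.949
gripper_force: 1.3
```

Emit:
step_arm(
  increments=[
    [0.95,-0.011,0.008,0,0],
    [0.95,-0.022,0.018,0,0],
    [0.95,-0.033,0.028,0,0],
    [0.95,-0.044,0.038,0,0],
    [0.95,-0.055,0.048,0,0],
  ],
)

```text
clock: 9.98
position: [0.4925, -0.0084, 0.0348]
tool_rot: [[0.066, 0.998, -0.0], [0.998, -0.066, 0.0], [0.0, -0.0, -1.0]]
wrist_force: [-2.5, 3.0, 2.1]
width: 0.952
gripper_force: 2.6
```

Run:
```python
from h import *
now()
im=read_camera("side")[:,:,::-1]
cv2.imwrite("s5.png",im)
g=im[140:290,150:350].astype(int);m=((g.min(2)>185)).astype(np.uint8)
n,l,st,c=cv2.connectedComponentsWithStats(m)
for i in range(1,n):
    if st[i,4]>150:print(st[i]*1,c[i].round(1))
```

```text
t 9.97 riser mm [-68.4   8. ] z 34.8 yaw rel 89.63 w 0.952 F [-2.5  3.   2.1]
[103  57  26  17 334] [115.6  65. ]
[ 47 141  37   9 254] [ 65.3 145.7]
```

Emit:
step_arm(
  increments=[
    [0.95,-0.011,0.011,0,0],
    [0.95,-0.022,0.023,0,0],
    [0.95,-0.033,0.035,0,0],
    [0.95,-0.044,0.047,0,0],
    [0.95,-0.055,0.059,0,0],
  ],
)

```text
clock: 10.65
position: [0.5478, -0.0672, 0.0347]
tool_rot: [[0.066, 0.998, -0.0], [0.998, -0.066, 0.0], [0.0, -0.0, -1.0]]
wrist_force: [-3.9, 3.2, 3.2]
width: 0.95
gripper_force: 2.8
```

Emit:
step_arm(
  increments=[
    [0.95,-0.009,0.001,0,0],
    [0.95,-0.018,0.001,0,0],
    [0.95,-0.027,0.001,0,0],
    [0.95,-0.036,0.001,0,0],
    [0.95,-0.045,0.001,0,0],
  ],
)

```text
clock: 11.28
position: [0.5453, -0.1118, 0.0351]
tool_rot: [[0.066, 0.998, 0.0], [0.998, -0.066, 0.0], [0.0, 0.0, -1.0]]
wrist_force: [0.3, 3.9, 3.2]
width: 0.951
gripper_force: 2.8
```

Run:
```python
from h import *
now()
im=read_camera("side")[:,:,::-1][140:215,215:335]
cv2.imwrite("pics/s6.png",cv2.resize(im,(800,500),interpolation=cv2.INTER_CUBIC))
```

```text
t 11.28 riser mm [ -9.5 -92. ] z 35.1 yaw rel 89.64 w 0.951 F [0.3 3.9 3.2]
```

View pics/s6.png

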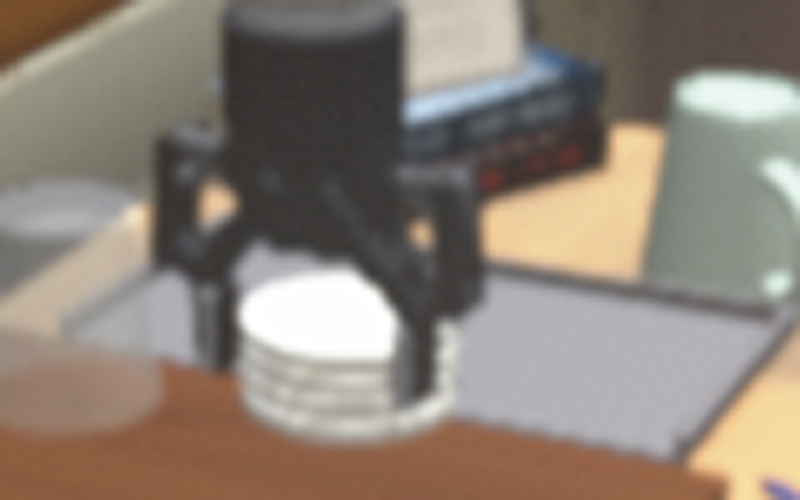

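The coasters, at (340,350) in the crop, are nestled between the fingers at the riser's front edge. Glass b is clear at left. Next I'll push straight onto the tray.

Emit:
step_arm(
  increments=[
    [0.95,-0.009,0,0,0],
    [0.95,-0.018,0,0,0],
    [0.95,-0.027,0,0,0],
    [0.95,-0.036,0.001,0,0],
    [0.95,-0.045,0.001,0,0],
  ],
)

```text
clock: 11.95
position: [0.5429, -0.1572, 0.0345]
tool_rot: [[0.066, 0.998, -0.001], [0.998, -0.066, 0.0], [-0.0, -0.001, -1.0]]
wrist_force: [-0.1, 1.4, -3.8]
width: 0.949
gripper_force: 2.8
```

Emit:
step_arm(
  increments=[
    [0.95,-0.009,0,0,0],
    [0.95,-0.018,0,0,0],
    [0.95,-0.027,0.001,0,0],
    [0.95,-0.036,0.001,0,0],
    [0.95,-0.042,0.001,0,0],
  ],
)

```text
clock: 12.58
position: [0.5417, -0.1989, 0.035]
tool_rot: [[0.066, 0.998, 0.0], [0.998, -0.066, -0.0], [-0.0, 0.0, -1.0]]
wrist_force: [0.0, 2.1, -0.9]
width: 0.953
gripper_force: 1.7
```

Emit:
step_arm(
  increments=[
    [0.95,0,0,0,0],
    [0.95,0.02,0,0,0],
    [0.95,0.04,0,-0.03,0],
    [0.95,0.08,0,-0.09,0],
    [0.95,0.14,0,-0.14,0],
  ],
)

```text
clock: 13.2
position: [0.5496, -0.0752, 0.1604]
tool_rot: [[0.066, 0.998, 0.001], [0.998, -0.066, -0.0], [-0.0, 0.001, -1.0]]
wrist_force: [0.3, -0.5, -0.4]
width: 0.947
gripper_force: 0.0
```

```bash
cat >> h.py <<'E'
def rz(p):return (RR.T@(np.array(p)-RT)*1e3).round(1)
def coast(z=.078):
    im=read_camera("top");cv2.imwrite("top_last.png",im[:,:,::-1])
    m=(im.min(2)>215).astype(np.uint8);m[:95]=0;m[255:]=0;m[:,:165]=0;m[:,345:]=0
    n,l,st,c=cv2.connectedComponentsWithStats(m)
    for i in range(1,n):
        if st[i,4]>100:
            b=st[i];print("white",b[:5],"riser",rz(ray("top",b[0]+b[2]/2-.5,b[1]+b[3]/2-.5,z)))
E
python3 - <<'E'
from h import *
now();coast()
im=cv2.imread("top_last.png");print(im[180,[279,285,300,315,330,335,336,337]].tolist())
E
```

```text
t 13.2 riser mm [ -7.4 -55.2] z 160.4 yaw rel 89.62 w 0.947 F [ 0.3 -0.5 -0.4]
white [293 165  32  33 851] riser [  -8.4 -213.9]
[[47, 59, 132], [44, 55, 116], [236, 242, 243], [236, 242, 242], [178, 179, 180], [139, 165, 188], [111, 171, 214], [113, 176, 221]]
```

Run:
```python
from h import *
C=lambda u,v,z: ray("top",165+(u+.5)/3.75-.5,95+(v+.5)/3.75-.5,z)
print(rz(C(347,158,.128)))
a=cv2.imread("top0raw.png").astype(int);b=cv2.imread("top_last.png").astype(int)
d=np.abs(a-b).max(2)
print("rim diff mean/max",d[128:238,328:340].mean(),d[128:238,328:340].max(), d[125:135,282:336].mean())
cv2.imwrite("pics/t7.png",cv2.resize(b[95:255,165:345].astype(np.uint8),(675,600),interpolation=cv2.INTER_CUBIC))
go(97,-20,160,90)
```

```text
[ 94.3 -69.4]
rim diff mean/max 11.593939393939394 54 23.761111111111113
t 13.25 riser mm [ -5.  -46.3] z 166.2 yaw rel 90.11 w 0.946 F [3.8 7.2 4.1]
shift mm [ 26.1 102.    7.1] spin 0.11422669112705819
```

Run:
```python
from h import *
now()
a=cv2.imread("top0raw.png",0).astype(np.float32);b=cv2.cvtColor(read_camera("top")[:,:,::-1].copy(),cv2.COLOR_BGR2GRAY).astype(np.float32)
for r in [(200,250,270,345),(115,160,310,345)]:
    f=lambda i:i[r[0]:r[1],r[2]:r[3]]
    print(cv2.phaseCorrelate(f(a),f(b),cv2.createHanningWindow((r[3]-r[2],r[1]-r[0]),cv2.CV_32F)))
for i in (150,200,230):print(a[i,326:342].astype(int).tolist(),b[i,326:342].astype(int).tolist())
for i in (290,325):print(a[122:136,i].astype(int).tolist(),b[122:136,i].astype(int).tolist())
go(94,-16,160,90)
```

```text
t 13.25 riser mm [ -5.  -46.3] z 166.2 yaw rel 90.11 w 0.946 F [3.8 7.2 4.1]
((0.7727654212124335, -0.251698243905782), 0.6099794509887695)
((-0.01133498034858249, 0.46459138611125184), 0.9981830296693025)
[158, 157, 157, 157, 158, 160, 166, 84, 119, 158, 166, 169, 166, 166, 166, 165] [168, 169, 170, 169, 170, 171, 179, 94, 127, 169, 177, 181, 178, 177, 176, 177]
[0, 0, 0, 0, 0, 0, 0, 0, 0, 0, 0, 0, 0, 0, 0, 0] [0, 0, 0, 0, 0, 0, 0, 0, 0, 0, 0, 0, 0, 0, 0, 0]
[112, 108, 103, 97, 92, 91, 43, 50, 58, 53, 48, 41, 33, 27, 21, 15] [120, 114, 109, 103, 98, 96, 47, 54, 63, 57, 51, 44, 36, 29, 22, 17]
[167, 162, 160, 164, 162, 167, 88, 197, 54, 126, 161, 157, 154, 155] [176, 172, 171, 172, 174, 178, 96, 210, 57, 136, 172, 166, 164, 167]
[163, 162, 161, 162, 161, 159, 164, 107, 153, 139, 51, 162, 157, 155] [174, 174, 172, 171, 171, 171, 175, 115, 162, 148, 55, 175, 169, 166]
t 13.3 riser mm [ -4.9 -48.8] z 163.9 yaw rel 90.17 w 0.951 F [ 0.   0.  -0.3]
shift mm [32.5 98.9  4.7] spin 0.17075456721386217
```

The tray hasn't moved and the coasters are at riser (-8,-214), its middle. Now glass b.

Emit:
step_arm(
  increments=[
    [0.6,0.015,0.03,0,0],
    [0.6,0.035,0.06,0,0],
    [0.6,0.035,0.099,0,0],
    [0.6,0.035,0.099,0,0],
    [0.6,0.035,0.099,0,0],
  ],
)

```text
clock: 13.92
position: [0.6499, -0.0475, 0.1578]
tool_rot: [[0.064, 0.998, -0.001], [0.998, -0.064, 0.0], [0.0, -0.001, -1.0]]
wrist_force: [-0.6, 0.2, -0.5]
width: 0.598
gripper_force: 0.0
```

```bash
python3 -c "
from h import *
go(94,-14,66,90)"
```

```text
t 13.93 riser mm [ 91.  -21.7] z 157.8 yaw rel 89.71 w 0.598 F [-0.6  0.2 -0.5]
shift mm [ 7.6  3.  91.8] spin -0.2907251562229902
```

Emit:
step_arm(
  increments=[
    [0.6,0.008,0.003,0.02,0],
    [0.6,0.008,0.003,0.05,0],
    [0.6,0.008,0.003,0.08,0],
    [0.6,0.008,0.003,0.092,0],
    [0.6,0.008,0.003,0.092,0],
  ],
)

```text
clock: 14.55
position: [0.6533, -0.0406, 0.0655]
tool_rot: [[0.065, 0.998, -0.002], [0.998, -0.065, 0.0], [0.0, -0.002, -1.0]]
wrist_force: [-0.0, 0.3, 0.7]
width: 0.6
gripper_force: 0.0
```

Emit:
step_arm(
  increments=[
    [0.6,-0.008,0,0,0],
    [0.6,-0.016,0,0,0],
    [0.6,-0.025,0,0,0],
    [0.6,-0.034,0,0,0],
    [0.6,-0.043,0,0,0],
  ],
)

```text
clock: 15.18
position: [0.6513, -0.0844, 0.0665]
tool_rot: [[0.066, 0.998, 0.0], [0.998, -0.066, 0.0], [0.0, 0.0, -1.0]]
wrist_force: [-0.5, 2.7, 1.4]
width: 0.602
gripper_force: 1.1
```

Emit:
step_arm(
  increments=[
    [0.6,-0.009,0,0,0],
    [0.6,-0.018,-0.001,0,0],
    [0.6,-0.027,-0.002,0,0],
    [0.6,-0.036,-0.002,0,0],
    [0.6,-0.045,-0.003,0,0],
  ],
)

```text
clock: 15.8
position: [0.6449, -0.1295, 0.066]
tool_rot: [[0.066, 0.998, -0.001], [0.998, -0.066, -0.0], [-0.0, -0.001, -1.0]]
wrist_force: [0.5, 0.9, -0.7]
width: 0.599
gripper_force: 0.5
```

Run:
```python
from h import *
now()
im=read_camera("side")[:,:,::-1][120:220,215:335]
cv2.imwrite("pics/s8.png",cv2.resize(im,(720,600),interpolation=cv2.INTER_CUBIC))
```

```text
t 15.8 riser mm [  90.9 -103.7] z 66.0 yaw rel 89.62 w 0.599 F [ 0.5  0.9 -0.7]
```

View pics/s8.png

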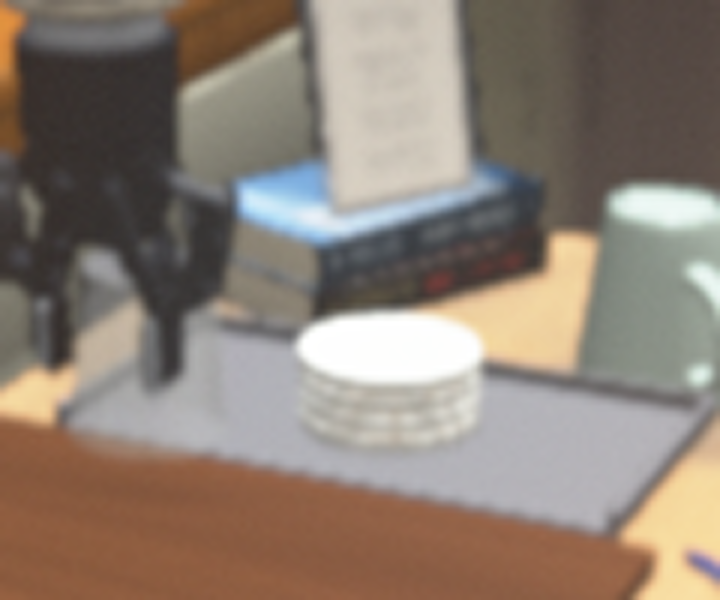

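Glass b is upright at (150,370), crossing onto the tray beside the coasters at (390,375), and the tray is level. That was picture ten, so from here I'll use numeric checks only.

Emit:
step_arm(
  increments=[
    [0.6,-0.008,0,0,0],
    [0.6,-0.016,0,0,0],
    [0.6,-0.024,-0.001,0,0],
    [0.6,-0.032,-0.001,0,0],
    [0.6,-0.04,-0.001,0,0],
  ],
)

```text
clock: 16.48
position: [0.6417, -0.169, 0.0663]
tool_rot: [[0.066, 0.998, 0.0], [0.998, -0.066, 0.0], [0.0, 0.0, -1.0]]
wrist_force: [-0.0, 0.3, -0.1]
width: 0.6
gripper_force: 0.5
```

Emit:
step_arm(
  increments=[
    [0.6,-0.008,0,0,0],
    [0.6,-0.016,0,0,0],
    [0.6,-0.023,-0.001,0,0],
    [0.6,-0.028,-0.001,0,0],
    [0.6,-0.028,-0.001,0,0],
  ],
)

```text
clock: 17.1
position: [0.6388, -0.197, 0.0663]
tool_rot: [[0.066, 0.998, -0.0], [0.998, -0.066, -0.0], [-0.0, 0.0, -1.0]]
wrist_force: [0.9, 0.1, 0.3]
width: 0.6
gripper_force: 0.0
```

Emit:
step_arm(
  increments=[
    [0.6,0.02,0,0,0],
    [0.6,0.04,0,0,0],
    [0.6,0.06,0,-0.03,0],
    [0.6,0.06,0,-0.08,0],
    [0.6,0.06,0,-0.13,0],
  ],
)

```text
clock: 17.73
position: [0.6427, -0.1334, 0.1978]
tool_rot: [[0.062, 0.998, -0.0], [0.998, -0.062, 0.001], [0.001, -0.0, -1.0]]
wrist_force: [0.4, 0.3, 0.0]
width: 0.605
gripper_force: 0.0
```

Emit:
step_arm(
  increments=[
    [0.6,0.04,-0.03,0,0],
    [0.6,0.07,-0.09,0,0],
    [0.6,0.07,-0.15,0,0],
    [0.6,0.07,-0.18,0,0],
    [0.6,0.07,-0.18,0,0],
  ],
)

```text
clock: 18.35
position: [0.466, -0.0532, 0.1967]
tool_rot: [[0.064, 0.998, 0.0], [0.998, -0.064, -0.002], [-0.002, 0.0, -1.0]]
wrist_force: [0.5, -0.2, 0.0]
width: 0.601
gripper_force: 0.0
```

Run:
```python
from h import *
now();coast()
a=cv2.imread("top0raw.png").astype(np.float32);b=cv2.imread("top_last.png").astype(np.float32)
# local brightness-normalised change, tray area ( gb ) and riser area
r=b.mean(2)/np.maximum(a.mean(2),1)
print("median ratio",np.median(r[125:240,275:340]))
np.set_printoptions(linewidth=220)
print((r[120:245:5,270:345:3]*100).astype(int))
```

```text
t 18.35 riser mm [-92.2 -38.2] z 196.7 yaw rel 89.74 w 0.601 F [ 0.5 -0.2  0. ]
white [292 165  33  33 866] riser [  -8.5 -212.5]
median ratio 1.0393701
[[104 108 105 103 102 104 103 103 103 103 103 104 104 103 103 104 104 103 104 102 103 103 102 103 103]
 [106 101 107 102 102 104 102 103 103 104 103 103 104 104 103 103 103 103 103 103 104 105 103 104 103]
 [101 104 104 104 113 108 103 104 105 104 114 102 101 121 119 117  99 103 103 103 104 103 104 103 104]
 [102 106 107 104 104 103 102 104 103 104 101 111 107 121 121 119 121 141 102 102 104 103 103 102 103]
 [103 105 106 104 104 104 103 104 105  80 138 134 134 134 135 134 118 111 117 104 103 106 103 103 104]
 [104 103 109 104 104 103 104 105  82  84 139 136 135 134 134 133 136 102 115 103 103 103 103 103 103]
 [106 104 102 103 104 103 104 105  83  84  81 138 134 132 134 133 135 126 103 103 103 106 103 103 103]
 [ 76  95 104 105 103 104 103 104  84  85  88  90  90  81  94  96  98 103 103 104 103 104 104 103 102]
 [104  86 105 104 104 103 103 103 103 102  89  92  95  96  98 103 104 104 104 104 103 107 102 105 103]
 [117  93 105 103 10
[... 928 characters left out ...]
 103 102 103 104 104 104 103 103 104 103 103 104 103 103 103 103 104 104 106 104]
 [137 139 102 103 103 103 103 104 104 104 103 103 103 104 104 103 103 103 103 104 103 104 103 103 103]
 [162 166 102 103 103 103 103 103 103 103 103 104 102 103 103 103 103 103 104 103 102 105 103 104 103]
 [181 209 103 102 103 103 102 102 103 103 103 103 103 104 103 104 103 104 103 103 104 104 103 103 104]
 [167 190 105 103 103 103 103 103 102 104 104 103 103 103 104 104 104 103 103 102 104 104 104 103 103]
 [137 166 106 103 102 103 102 103 104 103 103 103 103 103 103 103 104 103 103 103 105 103 104 102 103]
 [125 131 105 102 102 104 102 102 103 102 103 103 103 102 104 103 103 103 103 103 103 102 103 103 103]]
```

```bash
cat >> h.py <<'E'
def gbox(xr,yr,s):
    th=np.linspace(0,6.2832,60);P=[]
    for r,z in((.035,s+.088),(.04,s)):
        c=RR@np.array([xr,yr])/1e3+RT
        P.append(pix("top",np.c_[c[0]+r*np.cos(th),c[1]+r*np.sin(th),0*th+z]))
    P=np.vstack(P);return P.min(0).round(1),P.max(0).round(1)
E
python3 - <<'E'
from h import *
a=cv2.imread("top0raw.png").astype(np.float32).mean(2);b=cv2.imread("top_last.png").astype(np.float32).mean(2)
m=(np.abs(b/np.maximum(a,1)/1.037-1)>.05).astype(np.uint8)[:,272:345];m[:110]=0;m[164:]=0
n,l,st,c=cv2.connectedComponentsWithStats(m)
for i in range(1,n):
    if st[i,4]>60:print(st[i]+[272,0,0,0,0])
for p in((89,-212),(89,-206),(95,-212)):print(p,gbox(*p,.038))
# glass a unchanged?
print("ga diff",np.abs(b/np.maximum(a,1)/1.037-1)[112:150,195:230].mean())
go(165,60,200,180)
go(165,60,200,0)
E
```

```text
[292 129  33  34 792]
(89, -212) (array([292.4, 128.3]), array([325.2, 162.6]))
(89, -206) (array([290.3, 128.2]), array([322.9, 162.6]))
(95, -212) (array([292.4, 126.1]), array([325.3, 160.6]))
ga diff 0.008998128
t 18.4 riser mm [-90.8 -38.5] z 196.8 yaw rel 89.73 w 0.601 F [-0.2 -0.1 -0.6]
shift mm [ 99.7 255.4  -3.1] spin -90.27053468983694
t 18.4 riser mm [-90.8 -38.5] z 196.8 yaw rel 89.73 w 0.601 F [-0.2 -0.1 -0.6]
shift mm [ 99.7 255.4  -3.1] spin 89.72946531016306
```

Glass b is at riser (89,-212), as planned. Next is glass a.

Emit:
step_arm(
  increments=[
    [0.75,0.02,0.04,0,10],
    [0.75,0.045,0.09,0,20],
    [0.75,0.07,0.14,0,30],
    [0.75,0.095,0.19,0,40],
    [0.75,0.12,0.24,0,49.7],
  ],
)

```text
clock: 19.02
position: [0.7175, 0.0511, 0.1951]
tool_rot: [[0.807, 0.591, -0.0], [0.591, -0.807, 0.001], [0.0, -0.001, -1.0]]
wrist_force: [0.8, -0.8, -0.1]
width: 0.749
gripper_force: 0.0
```

```bash
python3 -c "
from h import *
go(157,86,66,40)"
```

```text
t 19.02 riser mm [152.7  80.8] z 195.1 yaw rel 39.61 w 0.749 F [ 0.8 -0.8 -0.1]
shift mm [  6.6  -1.2 129.1] spin -0.39174242555004213
```

Emit:
step_arm(
  increments=[
    [0.75,0.007,-0.001,0.03,0],
    [0.75,0.007,-0.001,0.07,0],
    [0.75,0.007,-0.001,0.11,0],
    [0.75,0.007,-0.001,0.129,0],
    [0.75,0.007,-0.001,0.129,0],
  ],
)

```text
clock: 19.65
position: [0.7197, 0.0548, 0.0658]
tool_rot: [[0.803, 0.596, -0.002], [0.596, -0.803, 0.0], [-0.002, -0.002, -1.0]]
wrist_force: [0.3, -0.3, -0.0]
width: 0.75
gripper_force: 0.0
```

```bash
python3 -c "
from h import *
now();a=np.radians(28.4-40);print('push per mm tool',np.cos(a),np.sin(a))
go(157-200*.879,86-200*.476,66,40)"
```

```text
t 19.65 riser mm [154.7  84.6] z 65.8 yaw rel 39.97 w 0.75 F [ 0.3 -0.3 -0. ]
push per mm tool 0.9795752495993441 -0.2010779211459647
t 19.65 riser mm [154.7  84.6] z 65.8 yaw rel 39.97 w 0.75 F [ 0.3 -0.3 -0. ]
shift mm [-193.2  -39.5    0.2] spin -0.034705946634048246
```

Emit:
step_arm(
  increments=[
    [0.75,-0.008,0,0,0],
    [0.75,-0.016,0,0,0],
    [0.75,-0.024,0,0,0],
    [0.75,-0.034,-0.002,0,0],
    [0.75,-0.044,-0.004,0,0],
  ],
)

```text
clock: 20.27
position: [0.6823, 0.031, 0.0681]
tool_rot: [[0.804, 0.595, 0.002], [0.595, -0.804, 0.0], [0.001, 0.001, -1.0]]
wrist_force: [2.1, 1.8, 2.0]
width: 0.749
gripper_force: 2.1
```

Emit:
step_arm(
  increments=[
    [0.75,-0.011,-0.002,0,0],
    [0.75,-0.022,-0.004,0,0],
    [0.75,-0.033,-0.006,0,0],
    [0.75,-0.044,-0.008,0,0],
    [0.75,-0.055,-0.011,0,0],
  ],
)

```text
clock: 20.9
position: [0.6311, 0.0069, 0.0674]
tool_rot: [[0.804, 0.595, 0.0], [0.595, -0.804, -0.0], [0.0, 0.0, -1.0]]
wrist_force: [1.5, 1.3, 3.9]
width: 0.75
gripper_force: 2.5
```

Emit:
step_arm(
  increments=[
    [0.75,-0.011,-0.002,0,0],
    [0.75,-0.022,-0.004,0,0],
    [0.75,-0.033,-0.006,0,0],
    [0.75,-0.044,-0.008,0,0],
    [0.75,-0.055,-0.011,0,0],
  ],
)

```text
clock: 21.52
position: [0.5803, -0.017, 0.0673]
tool_rot: [[0.804, 0.595, -0.0], [0.595, -0.804, -0.0], [-0.0, 0.0, -1.0]]
wrist_force: [3.3, 1.9, 3.4]
width: 0.751
gripper_force: 2.6
```

```bash
python3 -c "
from h import *
go(-77.6,-42.4,66,40)"
```

```text
t 21.52 riser mm [19.7  4.6] z 67.3 yaw rel 39.93 w 0.751 F [3.3 1.9 3.4]
shift mm [-104.8  -26.4    1.3] spin -0.07132105400206257
```

Emit:
step_arm(
  increments=[
    [0.75,-0.0105,-0.0026,0,0],
    [0.75,-0.021,-0.0052,0,0],
    [0.75,-0.0315,-0.0078,0,0],
    [0.75,-0.042,-0.0104,0,0],
    [0.75,-0.0525,-0.013,0,0],
  ],
)

```text
clock: 22.15
position: [0.5303, -0.0377, 0.0673]
tool_rot: [[0.803, 0.595, -0.0], [0.595, -0.803, 0.0], [-0.0, -0.0, -1.0]]
wrist_force: [2.6, 0.9, 2.1]
width: 0.75
gripper_force: 2.5
```

Emit:
step_arm(
  increments=[
    [0.75,-0.0105,-0.0026,0,0],
    [0.75,-0.021,-0.0052,0,0],
    [0.75,-0.0315,-0.0078,0,0],
    [0.75,-0.042,-0.0104,0,0],
    [0.75,-0.0525,-0.013,0,0],
  ],
)

```text
clock: 22.78
position: [0.4804, -0.0585, 0.0673]
tool_rot: [[0.804, 0.595, -0.0], [0.595, -0.804, 0.0], [-0.0, -0.0, -1.0]]
wrist_force: [2.3, 0.9, 3.0]
width: 0.752
gripper_force: 2.4
```

Emit:
step_arm(
  increments=[
    [0.75,0,0,0,0],
    [0.75,0.025,0,0,0],
    [0.75,0.05,0,-0.01,0],
    [0.75,0.08,0,-0.06,0],
    [0.75,0.12,0,-0.11,0],
  ],
)

```text
clock: 23.4
position: [0.5764, 0.0125, 0.1766]
tool_rot: [[0.804, 0.595, -0.003], [0.595, -0.804, -0.0], [-0.002, -0.001, -1.0]]
wrist_force: [1.2, 0.7, -0.2]
width: 0.748
gripper_force: 0.0
```

Run:
```python
from h import *
now()
# glass estimate from the side camera: change against the first picture
a=cv2.imread("side0raw.png").astype(np.float32);b=read_camera("side")[:,:,::-1].astype(np.float32)
cv2.imwrite("side_last.png",b)
k=np.median(b[250:330,120:330]/np.maximum(a[250:330,120:330],1));print(k)
d=(np.abs(b/k-a).max(2)>14)[130:250,215:345]
for r in d[::4]: print(''.join('#' if v else '.' for v in r[::2]))
th=np.linspace(0,6.28,40);c=RR@np.array([-.101,-.062])+RT
for r,z in((.035,.128),(.04,.04)):
    P=pix("side",np.c_[c[0]+r*np.cos(th),c[1]+r*np.sin(th),0*th+z])-[215,130];print("expect",P.min(0),P.max(0))
go(-101,-5,66,90)
```

```text
t 23.4 riser mm [14.1 33.9] z 176.6 yaw rel 39.88 w 0.748 F [ 1.2  0.7 -0.2]
1.0285715
..##########.....................................................
..##########.....................................................
...#########.....................................................
...#########.....................................................
....########.....................................................
...#########.....................................................
...########.....####.............................................
....#######..###########.........................................
......#####..#.#########.........................................
......#####..###########.........................................
.............############........................................
.............##.########################.........................
.............###########.################........................
............#############..#################.....................
................#####......##..#############.....................
............####.......
[... 633 characters left out ...]
...
.....................#####################.......................
.....................####################........................
......................##################.........................
.........................############............................
.................................................................
expect [58.92743675 48.82708237] [86.42920064 59.07659392]
expect [56.75070679 78.21844956] [87.11154521 91.83115853]
t 23.45 riser mm [19.9 38.9] z 183.9 yaw rel 40.06 w 0.745 F [1.6 2.  7.5]
shift mm [-121.7  -44.6  116.8] spin -49.93855985151004[ WARN:0@1.671] global loadsave.cpp:1063 imwrite_ Unsupported depth image for selected encoder is fallbacked to CV_8U.
```

Emit:
step_arm(
  increments=[
    [0.6,-0.02,-0.005,0,-10],
    [0.6,-0.05,-0.015,0,-20],
    [0.6,-0.08,-0.028,0,-30],
    [0.6,-0.11,-0.04,0,-40],
    [0.6,-0.122,-0.045,0,-50],
  ],
)

```text
clock: 24.08
position: [0.4498, -0.0247, 0.1754]
tool_rot: [[0.056, 0.998, -0.002], [0.998, -0.056, -0.001], [-0.001, -0.002, -1.0]]
wrist_force: [-0.0, -0.3, -0.0]
width: 0.601
gripper_force: 0.0
```

```bash
python3 -c "
from h import *
go(-101,-5,66,90)"
```

```text
t 24.07 riser mm [-110.   -10.7] z 175.4 yaw rel 90.2 w 0.601 F [-0.  -0.3 -0. ]
shift mm [  5.8   9.3 109.3] spin 0.20157300068449047
```

Emit:
step_arm(
  increments=[
    [0.6,0.006,0.009,0.01,0],
    [0.6,0.006,0.009,0.04,0],
    [0.6,0.006,0.009,0.08,0],
    [0.6,0.006,0.009,0.109,0],
    [0.6,0.006,0.009,0.109,0],
  ],
)

```text
clock: 24.7
position: [0.4597, -0.0175, 0.0647]
tool_rot: [[0.062, 0.998, -0.005], [0.998, -0.062, 0.002], [0.002, -0.005, -1.0]]
wrist_force: [-0.2, -0.3, 0.1]
width: 0.604
gripper_force: 0.0
```

```bash
python3 -c "
from h import *
go(-101,-175,66,90)"
```

```text
t 24.7 riser mm [-100.6   -2.9] z 64.7 yaw rel 89.86 w 0.604 F [-0.2 -0.3  0.1]
shift mm [-172.1    0.    -1.6] spin -0.14225465166177287
```

Emit:
step_arm(
  increments=[
    [0.6,-0.008,0,0,0],
    [0.6,-0.016,0,0,0],
    [0.6,-0.025,0,0,0],
    [0.6,-0.034,0,0,0],
    [0.6,-0.043,0,0,0],
  ],
)

```text
clock: 25.32
position: [0.4589, -0.062, 0.0675]
tool_rot: [[0.061, 0.998, 0.001], [0.998, -0.061, -0.0], [-0.0, 0.001, -1.0]]
wrist_force: [-1.1, 1.7, 1.8]
width: 0.598
gripper_force: 1.0
```

Emit:
step_arm(
  increments=[
    [0.6,-0.009,0,0,0],
    [0.6,-0.018,0,0,0],
    [0.6,-0.027,0,0,0],
    [0.6,-0.036,0,0,0],
    [0.6,-0.045,0,0,0],
  ],
)

```text
clock: 25.95
position: [0.4556, -0.107, 0.0669]
tool_rot: [[0.061, 0.998, -0.001], [0.998, -0.061, -0.0], [-0.0, -0.001, -1.0]]
wrist_force: [-0.3, 0.8, -0.4]
width: 0.602
gripper_force: 0.7
```

Emit:
step_arm(
  increments=[
    [0.6,-0.008,0,0,0],
    [0.6,-0.016,0,0,0],
    [0.6,-0.024,0,0,0],
    [0.6,-0.032,0,0,0],
    [0.6,-0.04,0,0,0],
  ],
)

```text
clock: 26.58
position: [0.4535, -0.1466, 0.0671]
tool_rot: [[0.06, 0.998, -0.0], [0.998, -0.06, 0.0], [0.0, -0.0, -1.0]]
wrist_force: [-0.5, 0.1, -0.1]
width: 0.597
gripper_force: 0.7
```

```bash
python3 -c "
from h import *
go(-101,-175,66,90)"
```

```text
t 26.57 riser mm [ -99.1 -132.3] z 67.1 yaw rel 89.94 w 0.597 F [-0.5  0.1 -0.1]
shift mm [-42.7  -1.8   1.1] spin -0.057586480038580135
```

Emit:
step_arm(
  increments=[
    [0.6,-0.009,-0.001,0,0],
    [0.6,-0.018,-0.002,0,0],
    [0.6,-0.027,-0.002,0,0],
    [0.6,-0.036,-0.002,0,0],
    [0.6,-0.042,-0.002,0,0],
  ],
)

```text
clock: 27.2
position: [0.4489, -0.1886, 0.0671]
tool_rot: [[0.061, 0.998, -0.0], [0.998, -0.061, 0.0], [0.0, -0.0, -1.0]]
wrist_force: [0.0, 0.4, 0.1]
width: 0.607
gripper_force: 0.5
```

Emit:
step_arm(
  increments=[
    [0.6,0,0,0,0],
    [0.6,0.02,0,0,0],
    [0.6,0.05,0,0,0],
    [0.6,0.07,0,-0.04,0],
    [0.6,0.09,0,-0.09,0],
  ],
)

```text
clock: 27.82
position: [0.4536, -0.0954, 0.1574]
tool_rot: [[0.058, 0.998, -0.002], [0.998, -0.058, 0.001], [0.001, -0.002, -1.0]]
wrist_force: [1.1, -1.6, 0.7]
width: 0.601
gripper_force: 0.0
```

Emit:
step_arm(
  increments=[
    [0.6,0.05,0.02,-0.02,0],
    [0.6,0.1,0.04,-0.02,0],
    [0.6,0.14,0.06,-0.02,0],
    [0.6,0.14,0.06,-0.02,0],
    [0.6,0.14,0.06,-0.02,0],
  ],
)

```text
clock: 28.45
position: [0.5222, 0.0387, 0.1769]
tool_rot: [[0.059, 0.998, -0.001], [0.998, -0.059, -0.0], [-0.0, -0.001, -1.0]]
wrist_force: [0.7, -0.6, -0.1]
width: 0.6
gripper_force: 0.0
```

Run:
```python
from h import *
now();coast()
a=cv2.imread("top0raw.png").astype(np.float32).mean(2);b=cv2.imread("top_last.png").astype(np.float32).mean(2)
k=np.median((b/np.maximum(a,1))[225:245,285:330]);print(k)
d=np.abs(b/np.maximum(a,1)/k-1)
m=(d>.05).astype(np.uint8)
for r0,r1 in((110,164),(200,250)):
    mm=m.copy();mm[:r0]=0;mm[r1:]=0;mm=mm[:,274:345]
    n,l,st,c=cv2.connectedComponentsWithStats(mm)
    for i in range(1,n):
        if st[i,4]>60:print(st[i]+[274,0,0,0,0])
for p in((89,-212),(-101,-214),(-101,-208)):print(p,gbox(*p,.038))
print("mug",d[195:240,345:395].mean(),"remote",d[145:205,155:176].mean(),"rim col",d[170:240,330:340].mean(), [d[r,c] .round(2) for r,c in((175,192),(175,188))])
for i in (330,325):print(a[228:242,i].astype(int).tolist(),(b[228:242,i]/k).astype(int).tolist())
print(a[220,328:340].astype(int),(b[220,328:340]/k).astype(int))
```

```text
t 28.45 riser mm [-41.6  56.9] z 176.9 yaw rel 90.02 w 0.6 F [ 0.7 -0.6 -0.1]
white [300 136  19  19 283] riser [  90.7 -212.6]
white [292 165  33  34 874] riser [  -9.8 -212.6]
white [298 202  26  27 459] riser [-100.  -221.7]
1.0890403
[292 129  33  34 781]
[291 202  34  29 733]
(89, -212) (array([292.4, 128.3]), array([325.2, 162.6]))
(-101, -214) (array([291. , 200.9]), array([324.4, 230.1]))
(-101, -208) (array([288.8, 200.8]), array([322. , 230.1]))
mug 0.015101932 remote 0.54823947 rim col 0.01372229 [np.float32(0.19), np.float32(0.58)]
[176, 176, 176, 177, 176, 179, 183, 130, 190, 109, 160, 158, 160, 165] [176, 176, 176, 177, 178, 178, 182, 131, 189, 112, 162, 158, 159, 164]
[174, 175, 174, 174, 175, 178, 161, 156, 175, 130, 157, 155, 156, 163] [174, 173, 174, 174, 176, 178, 161, 158, 175, 131, 156, 155, 157, 162]
[172 172 176 181 102 118 180 167 147 142 131 126] [172 173 174 182 105 121 181 167 148 144 133 129]
```

Run:
```python
from h import *
a=cv2.imread("side0raw.png").astype(np.float32).mean(2);b=read_camera("side").astype(np.float32).mean(2)
d=np.abs(b/np.maximum(a,1)/np.median(b[250:330,120:330]/np.maximum(a[250:330,120:330],1))-1)
print("remote",d[245:280,165:236].mean(),"candle",d[222:242,210:232].mean(),"mug",d[150:186,312:338].mean())
print(sign_off())
```

```text
remote 0.009099902 candle 0.011333492 mug 0.07920925
the job is handed in; nothing more can be done
None
```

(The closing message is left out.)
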